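Empty the tray sealer's catch drawer into the crate

TASK

The tray sealer has finished a batch: pull out its catch drawer and move the three sealed meal trays into the grey crate. Keep the trays level with the film up and set them down, do not drop them: two side by side and the third on top, flat, so that none stands above the crate's rim. Then push the drawer fully home, and leave the crate, kettle, oil bottle and mug where they stand.

Things in the scene. Friction and masses are not known exactly. Their poses are not given: they have to be found in the camera images.
- sealer: stainless tray sealer, fixed, 330 wide (y) x 180 deep (x) mm; hood from 115 to 228 mm high, dark control panel in front, film roll on top up to 321 mm. Origin on the worktop under the middle of the hood's front face; x to the machine's back, y to its left seen from the robot. The catch drawer slides in the mouth under the hood and stands out in front
- catch_drawer (a joint): the catch drawer's slide: 0 = fully home, 0.160 m = out to its stop, towards the sealer's -x; starts at 0 to 0.012. It moves with 2 to 5 N and stays where it is left; the trays ride with it
- drawer_floor (a point): middle of the drawer's floor, on its upper face, 14 mm above the worktop; moves with the drawer; axes as the sealer's. Inside 175 (x) x 270 (y) mm; side and back walls 3 mm thick, 31 mm above this floor; front panel 6 mm thick, 318 mm wide, 52 mm above this floor
- drawer_handle (a point): middle of the drawer's black bow handle: round bar 12 mm thick along the sealer's y, 130 mm between its posts, 50 mm above the worktop, axis 49 mm ahead of the front panel's face. Gap between bar and panel 43 mm: closed fingers put down into it can pull on the bar or push on the panel. The hood is 117 mm behind it when home; axes as the sealer's
- tray_1: sealed meal tray, one of three alike: black rigid box with straight sides and white film lid, 110 (x) x 60 (y) x 36 mm high, about 0.16 kg; origin at the centre of its underside, z up. Starts flat in the drawer, on its floor, long side within 0.25 rad of front to back, 25 mm free beside each long side; left or right half
- tray_2: sealed meal tray, one of three alike: black rigid box with straight sides and white film lid, 110 (x) x 60 (y) x 36 mm high, about 0.16 kg; origin at the centre of its underside, z up. Starts flat in the drawer, on its floor, long side within 0.25 rad of front to back, 25 mm free beside each long side; the other half
- tray_3: sealed meal tray, one of three alike: black rigid box with straight sides and white film lid, 110 (x) x 60 (y) x 36 mm high, about 0.16 kg; origin at the centre of its underside, z up. Starts flat in the drawer, on top of tray_1, up to 0.5 rad askew to it and 20 mm off its middle; it may reach over the other tray
- crate: open grey plastic crate, loose, 0.9 kg: inside 210 (x) x 140 (y) mm, 232 x 162 over its lip, floor 4 mm and rim 83 mm above the worktop; origin centre of underside. Two trays fit side by side (centres at x = -45, +45 mm, long sides along y, 30 mm left for fingers), with a second layer on top. Left or right of the drawer, kettle on the other side; its x within 0.25 rad of world x
- kettle: bystander: steel electric kettle, 154 x 220 mm, 219 mm high, origin at the centre of its underside
- oil_bottle: bystander: tall glass oil bottle with green cap, 61 mm thick, 271 mm high, behind on the left beside the sealer, origin at the centre of its underside
- mug: bystander: small white mug, 60 x 87 mm, 50 mm high, behind on the right beside the sealer, origin at the centre of its underside

How it is judged:
By the outcome, as a careful person would: the job done as asked, in the order asked, and still so for the second after the job is handed in, with the robot touching nothing.
It also fails if it takes over 72 s, if anything falls off the work surface, if the arm or the gripper's body presses on something with over 40 N, if the wrist force passes 120 N, or if a joint passes its speed limit or range.

ROBOT

A 6-joint arm with a two-finger parallel gripper is mounted at the origin on a cart in front of the work surface, level with it; the furniture and walls round the work are solid. World frame = base frame: x ahead of the robot, y to its left, z up, the work surface at z = 0. Lengths are in mm, angles in rad, forces in N, time in s.
With the tool pointing down it reaches from about 350 to 775 mm from the base axis. Payload 7.3 kg.
Tool frame: the origin (TCP) lies at the very end of the fingers, on their centre line; the grasp point (between the pads) lies 19 mm behind it (bot.grip_point_offset is the distance from the TCP to the grasp point, in mm); z points along the fingers, y is the line along which they close (so a half turn about z gives the same grasp; the last joint's range is limited). The gripper opens to 92 mm and grips with 3 to 60 N. Pads are 19 mm wide; open, the fingers measure 130 mm over their backs; the gripper's body (75 mm by 190 mm) begins 47 mm behind the grasp point.
Start: joints at [1.092, 0.342, 1.524, -0, 1.275, -0.146], TCP at [171.499, 496.219, 226.741] pointing down, gripper open.
Joint ranges: [-2.53, 2.53], [-0.77, 2.02], [0.04, 2.7], [-1, 4.14], [0.28, 2.66], [-3.11, 3.11]. Speed limits (rad/s): [2.57, 2.57, 3.14, 3.14, 3.14, 3.14].

INTERFACE

Orientations are given as [roll, pitch, yaw] about the fixed x, y, z axes, in that order (R = Rz(yaw) Ry(pitch) Rx(roll)).
In Python, from plant import bot gives the robot as it stands. The module is installed in compiled form; this text tells all that it offers.
- The arm moves only by the shell command python3 -m jog 'ROWS' [OPENING]. ROWS is JSON, a list of rows, each a list of 6 numbers: the shift along the tool's x, y, z in mm, then the turn, a rotation vector about the tool's x, y, z in rad. In form: [[dx, dy, dz, rx, ry, rz], ...]. A call has 1 to 12 rows; each row shifts and turns the commanded pose from where the row before left it, along the tool's axes as they then stand; what a row does not reach is not made up. A row lasts 1/10 s, in which the tool goes at most 50 mm and 8.59 degrees, less where a joint would pass 70% of its speed; a pose out of reach is approached as far as the arm can. A call with a gripper value outside its range is refused whole. OPENING is the opening in per cent of the stroke, from 0 (shut) to 100 (fully open), set as the call begins (- or left out, the last holds). The fingers move at their own pace and stop on an object; the grip force is fixed at half the most. Time passes only in rows, so rows that do not move let the fingers close. It gives the time, the measured TCP pose, the force, the opening and the grip force at its end, in the units of the state.
- bot.get_obs(): the state, without advancing time (a new reading comes with each control period).
- bot.capture(name): name is "scene" or "top" or "wrist"; returns the picture (480x640x3 uint8, red, green, blue); there is no depth.
- bot.camera_model(name): a dict with "fx", "fy", "cx", "cy" (pixels), "dist_coeffs" ([k1, k2, p1, p2, k3] as OpenCV has them; the pictures are not rectified), "position" and "orientation" of the camera in the world; the wrist camera has in their place "T_tool_cam" (4x4, takes a point from camera to tool coordinates, whose origin is the TCP and whose axes are the flange's). Camera axes: x right, y down, z forward; pixel columns grow to the right and rows downward; lengths in mm; the calibration is good to about 2 mm. A picture is of the moment at which its call begins: read the wrist's pose just before it. camera_model takes no time and is no camera call.
- bot.close_job(): hands the job in; it is judged then, once.
Trained networks look in the newest picture that a camera, given by its name, has taken for a name from the list of things; names that differ only in an ending like _2 or _b are one class to them, and where a whole thing is asked for, a point or a joint stands for the part that bears it (a point fixed in the world has none). Each returns a list of dicts, best first, with "p" (0 to 1); they miss things now and then, are a little off and sometimes report something else, mostly with a low value. They report only what shows in the picture. A call takes as long as a camera call.
- bot.outline_of(target, camera): "mask" (480x640 bool, what is visible of it) and "pixel" ([column, row] in pixels, amid what is visible of it).
The state is a dict: "time": time; "joint_positions": joint angles; "dq": joint speeds; "tau": joint torques, N m; "tool_pos": TCP position; "tcp_rot": TCP orientation; "contact_force": force on the tool from outside, world axes, zero at the start; "moment": the same for the moment, N m; "grip_width": finger opening in mm; "finger_force": force on a finger pad.
Only numpy, scipy, OpenCV 4.12 (cv2) and the standard library are available. Lean on these libraries where they do the work, as an engineer would, in place of code of your own. Each camera call takes 0.05 s, during which the arm holds its last target. There are 200 camera calls.

## Working session

There is one attempt and no reset: what is moved stays moved. The work goes in short steps, Python scripts to look and compute and a shell command to move; the robot and the scene stay as the last step left them, time stands still between calls to the robot, and variables do not carry over. Pictures are saved under pics/ and viewed, at most 14 in all, crops included, and the job is handed in when it is done.

```bash
mkdir -p pics; python3 - <<'E'
from plant import bot
import cv2,numpy as np
np.set_printoptions(precision=4,suppress=True)
print(bot.get_obs())
a=bot.capture("scene");b=bot.capture("top")
cv2.imwrite("pics/s.png",a[:,:,::-1]);cv2.imwrite("pics/t.png",b[:,:,::-1])
for n in("scene","top","wrist"):print(n,bot.camera_model(n))
E
```

```text
{'time': 0.0, 'joint_positions': array([ 1.092 ,  0.3427,  1.525 ,  0.    ,  1.2754, -0.146 ]), 'dq': array([ 0.0002, -0.0002,  0.0008,  0.0007,  0.0007,  0.0015]), 'tau': array([ -0.0005, -43.1252, -24.4213,   0.0718,   0.0562,  -0.0001]), 'tool_pos': array([171.3047, 495.83  , 226.0495]), 'tcp_rot': array([-3.1401, -0.0002,  2.8088]), 'contact_force': array([0.3857, 0.2554, 0.122 ]), 'moment': array([-0.0365,  0.0112,  0.0068]), 'finger_force': 0.0, 'grip_width': 92.23950067938773}
scene {'fx': 439.9537978701978, 'fy': 439.9537978701978, 'cx': 318.7076079045905, 'cy': 239.54515486258097, 'dist_coeffs': array([-0.1023,  0.    ,  0.    ,  0.    ,  0.    ]), 'position': array([  43.1668, -757.4658,  729.1834]), 'orientation': array([-2.1647,  0.0143, -0.648 ])}
top {'fx': 435.96443091516585, 'fy': 435.96443091516585, 'cx': 318.92033394930445, 'cy': 235.7110165313386, 'dist_coeffs': array([-0.1065,  0.    ,  0.    ,  0.    ,  0.    ]), 'position': array([ 392.7736,  -19.0232, 1134.2984]), 'orientation': array([-2.954 ,  0.0073, -1.5486])}
wrist {'fx': 360.0220499871135, 'fy': 360.0220499871135, 'cx': 317.5981212257236, 'cy': 243.7117933797145, 'dist_coeffs': array([-0.0429,  0.    ,  0.    ,  0.    ,  0.    ]), 'T_tool_cam': array([[  -0.0007,   -0.9663,   -0.2573,   70.0211],
       [   1.    ,   -0.0008,    0.0004,    0.425 ],
       [  -0.0006,   -0.2573,    0.9663, -156.7523],
       [   0.    ,    0.    ,    0.    ,    1.    ]])}
```

View pics/t.png

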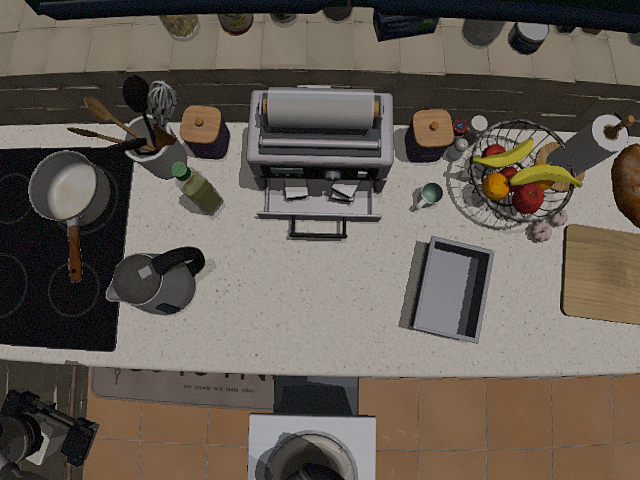

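View pics/s.png

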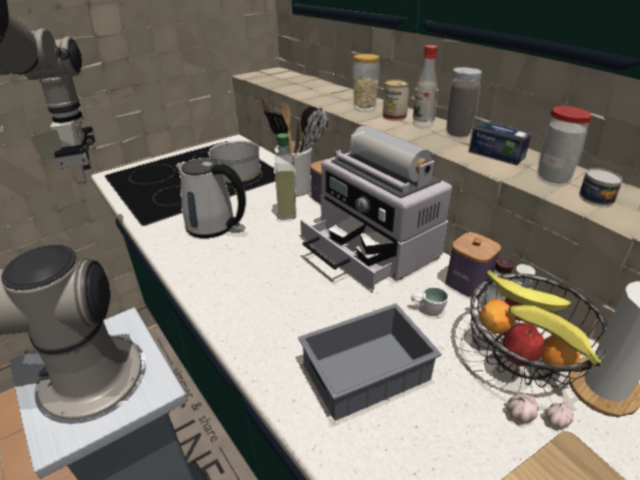

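The top view shows the sealer with its drawer slightly tilted in the image: front panel (260,213)–(378,218) and handle bar (292,233)–(346,238). The crate is at right, rim corners about (430,238), (493,243), (480,342), (414,332). The kettle is at left (155,280).

```bash
cat > h.py <<'E'
from plant import bot
import cv2,numpy as np
from scipy.spatial.transform import Rotation as Ro
np.set_printoptions(precision=3,suppress=True)
def cam(n,obs=None):
    m=bot.camera_model(n);K=np.array([[m['fx'],0,m['cx']],[0,m['fy'],m['cy']],[0,0,1]])
    if n!='wrist': R=Ro.from_euler('xyz',m['orientation']).as_matrix();t=np.array(m['position'])
    else:
        o=obs; Rt=Ro.from_euler('xyz',o['tcp_rot']).as_matrix();T=m['T_tool_cam'];R=Rt@T[:3,:3];t=o['tool_pos']+Rt@T[:3,3]
    return K,m['dist_coeffs'],R,t
def p2w(c,px,z):
    K,d,R,t=c;u=cv2.undistortPoints(np.float64(px).reshape(-1,1,2),K,d).reshape(-1,2)
    r=np.c_[u,np.ones(len(u))]@R.T;s=(z-t[2])/r[:,2];return t+r*s[:,None]
def w2p(c,P):
    K,d,R,t=c;rv=cv2.Rodrigues(R.T)[0];return cv2.projectPoints(np.float64(P).reshape(-1,1,3),rv,-R.T@t,K,d)[0].reshape(-1,2)
def tool():
    o=bot.get_obs();return o
def rows(target,yaw):  # delta in tool axes to go to target pose pointing down
    o=bot.get_obs();R=Ro.from_euler('xyz',o['tcp_rot']);G=Ro.from_euler('xyz',[np.pi,0,yaw])
    return R.inv().apply(np.array(target)-o['tool_pos']),(R.inv()*G).as_rotvec()
E
python3 - <<'E'
from h import *
c=cam('top')
for n in('crate','drawer_handle','tray_1','sealer','mug','kettle','oil_bottle'):
    for r in bot.outline_of(n,'top')[:3]: 
        if r['p']<.3: continue
        q=cv2.minAreaRect(np.argwhere(r['mask'])[:,::-1].astype(np.float32))
        print(n,round(r['p'],2),r['pixel'],cv2.boxPoints(q).round().tolist(),r['mask'].sum())
print('crate rim',p2w(c,[(430,238),(493,243),(480,342),(414,332)],83))
h=p2w(c,[(292,233.5),(346,237.5)],50);print('handle',h)
print('panel',p2w(c,[(260,213),(378,218)],66))
E
python3 - <<'E'
import cv2
a=cv2.imread('pics/t.png')[150:350,230:500]
cv2.imwrite('pics/t1.png',cv2.resize(a,None,fx=2.96,fy=2.96,interpolation=3))
E
```

```text
crate 0.89 [453.0, 287.5] [[409.0, 329.0], [428.0, 235.0], [497.0, 248.0], [478.0, 343.0]] 6505
drawer_handle 0.59 [318.5, 203.4] [[257.0, 236.0], [259.0, 178.0], [380.0, 180.0], [379.0, 239.0]] 3727
tray_1 0.73 [296.8, 186.8] [[284.0, 178.0], [307.0, 178.0], [307.0, 198.0], [284.0, 198.0]] 456
tray_1 0.57 [347.1, 185.7] [[331.0, 179.0], [359.0, 179.0], [359.0, 197.0], [331.0, 197.0]] 389
tray_1 0.53 [339.9, 198.5] [[330.0, 197.0], [332.0, 190.0], [354.0, 197.0], [351.0, 204.0]] 121
sealer 0.97 [319.5, 147.2] [[244.0, 235.0], [248.0, 86.0], [395.0, 89.0], [391.0, 239.0]] 17065
mug 0.88 [431.8, 192.0] [[412.0, 188.0], [440.0, 181.0], [445.0, 200.0], [417.0, 207.0]] 414
kettle 0.68 [159.4, 280.8] [[104.0, 298.0], [129.0, 225.0], [208.0, 251.0], [184.0, 324.0]] 4851
oil_bottle 0.56 [195.7, 186.8] [[163.0, 175.0], [181.0, 155.0], [229.0, 197.0], [210.0, 217.0]] 1456
crate rim [[ 592.088 -280.827   83.   ]
 [ 582.713 -439.555   83.   ]
 [ 341.69  -397.546   83.   ]
 [ 364.02  -238.008   83.   ]]
handle [[602.666  61.801  50.   ]
 [595.204 -75.177  50.   ]]
panel [[ 650.656  143.414   66.   ]
 [ 643.801 -154.412   66.   ]]
```

View pics/t1.png

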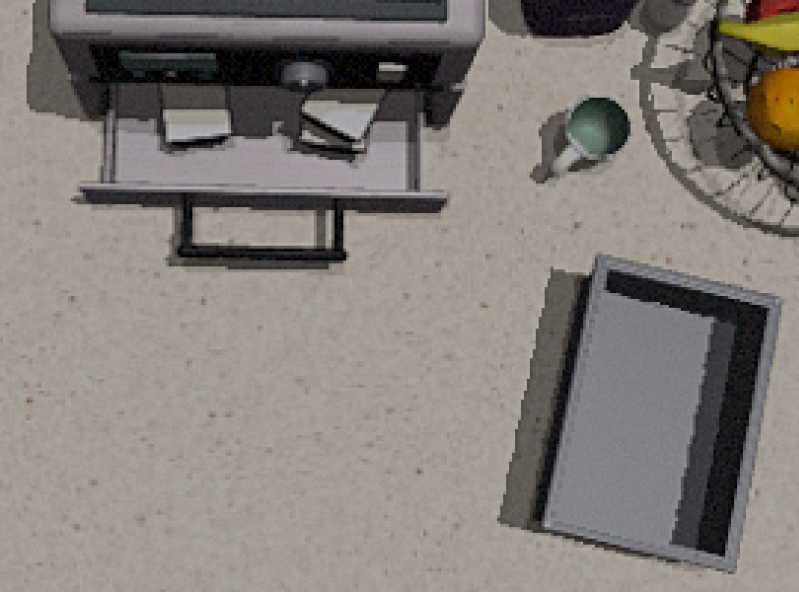

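```bash
python3 -m jog '[[0,0,-35,0,0,-0.1],[0,0,-40,0,0,-0.1],[0,0,0,0,0,-0.112],[-29,-31,0,0,0,0],[-29,-31,0,0,0,0],[-29,-31,0,0,0,0],[-29,-31,0,0,0,0],[-29,-31,0,0,0,0],[-29,-31,0,0,0,0],[-29,-31,0,0,0,0],[-29,-31,0,0,0,0]]' 0 && python3 -m jog '[[-29,-31,0,0,0,0],[-29,-31,0,0,0,0],[-29,-31,0,0,0,0],[-29,-31,0,0,0,0],[-29,-31,0,0,0,0],[-29,-31,0,0,0,0],[0,0,20,0,0,0],[0,0,0,0,0,0]]'
python3 - <<'E'
from h import *
o=bot.get_obs();im=bot.capture('wrist');cv2.imwrite('pics/w1.png',im[:,:,::-1])
c=cam('wrist',o);print(o['tool_pos'],o['tcp_rot'])
print(w2p(c,[(598,y,50) for y in(60,-5,-70)]+[(647,143,66),(647,-154,66)]))
print(p2w(cam('top'),[(432,236.1),(493.9,251.4),(477.6,343.2),(412.8,329)],83))
E
```

```text
time: 1.55
tool_pos: [399.2, 242.0, 302.0]
tcp_rot: [3.141, 0.001, 3.121]
contact_force: [0.6, 0.2, 0.4]
grip_width: 8.3
finger_force: 0.0
time: 2.35
tool_pos: [567.7, 52.9, 278.9]
tcp_rot: [3.141, -0.005, 3.119]
contact_force: [-1.1, 1.1, 0.2]
grip_width: 0.4
finger_force: 0.0
[567.671  52.866 278.876] [ 3.141 -0.005  3.119]
[[323.774 242.438]
 [265.161 243.794]
 [206.993 245.142]
 [400.28  287.431]
 [132.887 293.018]]
[[ 596.962 -285.944   83.   ]
 [ 561.638 -440.783   83.   ]
 [ 338.848 -391.579   83.   ]
 [ 371.03  -235.186   83.   ]]
```

View pics/w1.png

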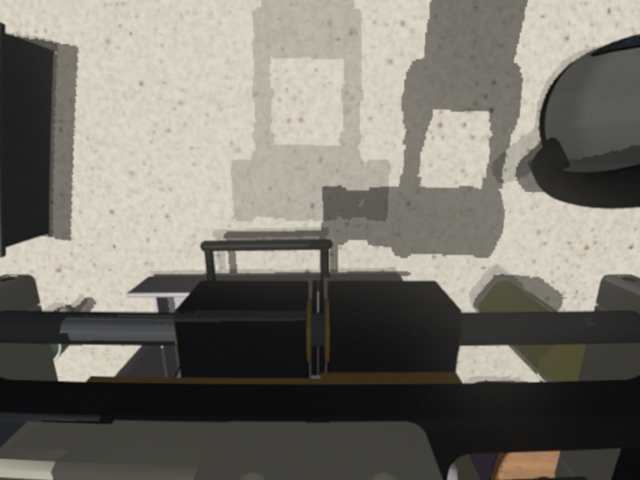

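The wrist view shows the handle bar from (204,246) to (330,244). That agrees with the top-camera estimate: bar at x≈598, centre y≈-3. Going down into the gap.

```bash
python3 -m jog '[[-29,-27,20,0,0,0],[-29,-27,20,0,0,0],[0,0,35,0,0,0],[0,0,40,0,0,0],[0,0,40,0,0,0],[0,0,30,0,0,0],[0,0,0,0,0,0],[0,0,0,0,0,0]]' 0
python3 - <<'E'
from h import *
print(rows([625,-3,30],3.119))
E
```

```text
time: 3.2
tool_pos: [625.8, -0.6, 98.3]
tcp_rot: [3.142, 0.001, 3.122]
contact_force: [0.8, -0.0, 0.8]
grip_width: 0.7
finger_force: 0.0
(array([ 0.856, -2.438, 68.254]), array([0.   , 0.001, 0.003]))
```

```bash
python3 -m jog '[[0,-1,30,0,0,0],[0,-1,30,0,0,0],[0,0,8,0,0,0],[6,0,0,0,0,0],[4,0,0,0,0,0],[6,0,0,0,0,0],[9,0,0,0,0,0],[12,0,0,0,0,0],[14,0,0,0,0,0],[14,0,0,0,0,0],[14,0,0,0,0,0],[14,0,0,0,0,0]]' 0
python3 -m jog '[[14,0,0,0,0,0],[14,0,0,0,0,0],[12,0,0,0,0,0],[8,0,0,0,0,0],[6,0,0,0,0,0],[4,0,0,0,0,0],[3,0,0,0,0,0],[2,0,0,0,0,0],[1,0,0,0,0,0],[0,0,0,0,0,0]]' 0
```

```text
time: 4.4
tool_pos: [532.3, -1.9, 30.0]
tcp_rot: [-3.141, 0.003, 3.121]
contact_force: [2.5, -2.3, 1.5]
grip_width: 0.5
finger_force: 1.4
time: 5.4
tool_pos: [468.8, -0.0, 28.8]
tcp_rot: [3.142, 0.001, 3.121]
contact_force: [3.0, 0.1, 0.7]
grip_width: 0.0
finger_force: 1.8
```

```bash
python3 -m jog '[[3,0,0,0,0,0],[3,0,0,0,0,0],[3,0,0,0,0,0],[2,0,0,0,0,0],[1,0,0,0,0,0],[0,0,0,0,0,0]]' 0;python3 - <<'E'
from h import *
im=bot.capture('top');cv2.imwrite('pics/t2.png',im[:,:,::-1])
cv2.imwrite('pics/t2c.png',cv2.resize(im[150:350,230:500,::-1],None,fx=2.96,fy=2.96,interpolation=3))
E
```

```text
time: 6.0
tool_pos: [468.8, -0.5, 30.0]
tcp_rot: [-3.14, 0.026, 3.119]
contact_force: [38.6, 7.5, -28.5]
grip_width: 0.5
finger_force: 18.7
```

View pics/t2c.png

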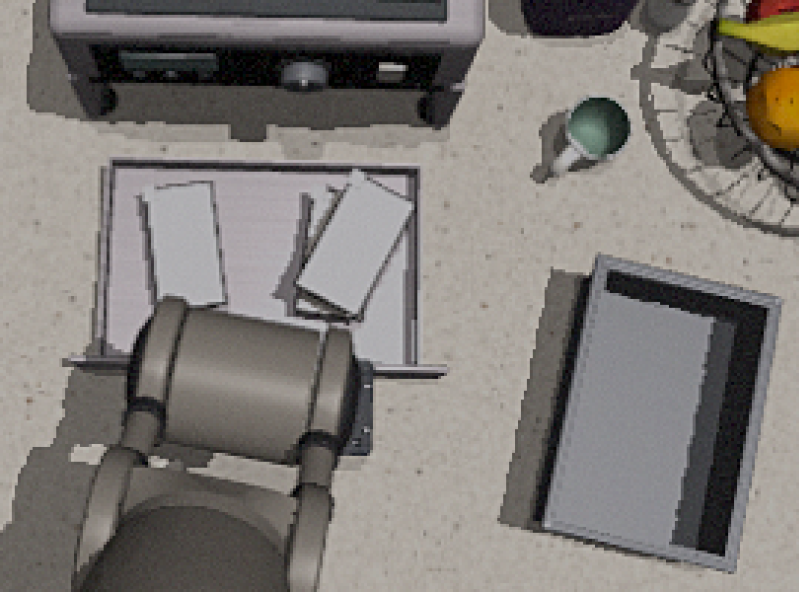

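At the stop now (the wrist force rose). Tray_3 lies askew on the right tray, lid corners about (355,172), (412,204), (348,317), (298,282) in the crop; the left tray is at (186,245). I'll back off and measure with the arm out of view.

```bash
python3 -m jog '[[-12,0,0,0,0,0],[-12,0,0,0,0,0],[0,0,-30,0,0,0],[0,0,-45,0,0,0],[0,0,-45,0,0,0],[0,0,-40,0,0,0],[0,-45,-10,0,0,0],[0,-45,0,0,0,0],[0,-45,0,0,0,0],[0,-45,0,0,0,0],[0,-40,0,0,0,0],[0,0,0,0,0,0]]' 100;python3 - <<'E'
from h import *
im=bot.capture('top');cv2.imwrite('pics/t3.png',im[:,:,::-1])
c=cam('top')
for n in('tray_1','drawer_handle','crate'):
    for i,r in enumerate(bot.outline_of(n,'top')[:4]):
        if r['p']<.3: continue
        print(n,round(r['p'],2),r['pixel'],r['mask'].sum());np.save(f'm_{n}_{i}.npy',r['mask'])
# white lids
g=im.astype(int);w=((g.min(2)>175)).astype(np.uint8);w[:195]=0;w[275:]=0;w[:,:262]=0;w[:,375:]=0
ns,l,s,ce=cv2.connectedComponentsWithStats(w)
for i in range(1,ns):
    if s[i,4]>100: print(s[i],cv2.boxPoints(cv2.minAreaRect(np.argwhere(l==i)[:,::-1].astype(np.float32))).round(1).tolist())
print(g[230,290],g[230,340],g[230,350],g[260,355])
cv2.imwrite('pics/t3c.png',cv2.resize(im[195:280,245:385,::-1],None,fx=5.7,fy=5.7,interpolation=3))
E
```

```text
time: 7.25
tool_pos: [474.5, -224.2, 197.7]
tcp_rot: [-3.142, -0.002, 3.116]
contact_force: [0.8, 0.3, -0.8]
grip_width: 90.4
finger_force: 0.0
tray_1 0.89 [295.1, 230.4] 1012
tray_1 0.8 [336.1, 229.4] 261
tray_1 0.78 [348.1, 230.8] 1078
drawer_handle 0.95 [317.7, 249.2] 5906
crate 0.97 [446.4, 310.9] 1895
[331 208  38  45 810] [[323.3999938964844, 241.39999389648438], [343.20001220703125, 203.89999389648438], [369.29998779296875, 217.6999969482422], [349.3999938964844, 255.1999969482422]]
[279 212  26  42 770] [[278.5, 213.10000610351562], [299.6000061035156, 210.39999389648438], [304.6000061035156, 251.1999969482422], [283.6000061035156, 253.8000030517578]]
[352 230  15  37 260] [[351.70001220703125, 265.6000061035156], [353.1000061035156, 229.5], [366.3999938964844, 230.0], [365.0, 266.1000061035156]]
[269 250  63  21 291] [[269.0, 270.0], [269.0, 250.0], [331.0, 250.0], [331.0, 270.0]]
[180 178 182] [182 180 185] [177 176 180] [179 178 182]
```

View pics/t3c.png

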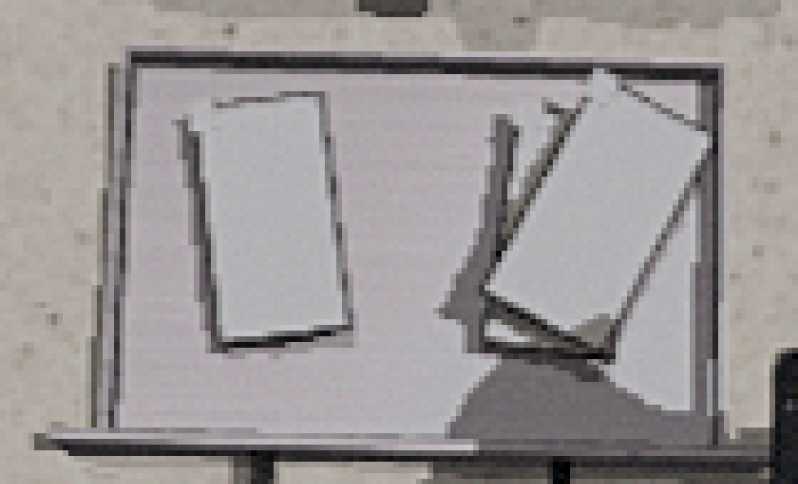

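```bash
cat >> h.py <<'E'
from scipy.optimize import minimize
def box(p,L,W,z0,z1):
    x,y,a=p;c,s=np.cos(a),np.sin(a)
    q=np.array([(i*L/2,j*W/2) for i,j in((1,1),(1,-1),(-1,-1),(-1,1))])@np.array([[c,s],[-s,c]])+[x,y]
    return np.r_[np.c_[q,[z0]*4],np.c_[q,[z1]*4]]
def fit(c,mask,p0,L,W,z0,z1):
    k=4;M=cv2.resize(mask.astype(np.uint8),None,fx=k,fy=k,interpolation=0)
    def f(p):
        h=cv2.convexHull(w2p(c,box(p,L,W,z0,z1)).astype(np.float32))
        I=np.zeros_like(M);cv2.fillPoly(I,[np.int32(np.round((h+.5)*k*16-8))],1,shift=4)
        return -(I&M).sum()/(I|M).sum()
    best=min((minimize(f,np.array(p0)+d,method='Nelder-Mead',options=dict(initial_simplex=np.array(p0)+d+np.array([[0,0,0],[8,0,0],[0,8,0],[0,0,.1]]))) for d in([0,0,0],[4,-4,.05],[-4,4,-.05])),key=lambda r:r.fun)
    return best.x,best.fun
E
python3 - <<'E'
from h import *
c=cam('top')
S=lambda q:[(245+(u+.5)/5.7-.5,195+(v+.5)/5.7-.5) for u,v in q]
def rep(q,z):
    P=p2w(c,S(q),z);m=P.mean(0);v=P[1]+P[0]-P[2]-P[3];print(m,np.arctan2(v[1],v[0]),np.linalg.norm(P-np.roll(P,1,0),axis=1));return m[0],m[1],np.arctan2(v[1],v[0])
a=rep([(600,72),(712,140),(608,348),(485,290)],86)
b=rep([(193,110),(322,94),(352,325),(219,340)],50)
print(fit(c,np.load('m_tray_1_2.npy'),a,110,60,50,86))
print(fit(c,np.load('m_tray_1_0.npy'),b,110,60,14,50))
E
```

```text
[603.165 -83.308  86.   ] -0.45587139929790643 [108.492  56.89  101.894  57.989]
[605.212  61.405  50.   ] 0.15229524190401722 [105.178  58.399 105.863  59.062]
(array([549.831,  15.359,  -0.423]), np.float64(0.0))
(array([689.656, 201.85 ,  -1.825]), np.float64(0.0))h.py:31: RuntimeWarning: overflow encountered in scalar negative
  return -(I&M).sum()/(I|M).sum()
```

```bash
sed -i 's/return -(I&M).sum()/return -float((I\&M).sum())/' h.py
python3 - <<'E'
from h import *
c=cam('top')
print(fit(c,np.load('m_tray_1_2.npy'),(603,-83,-.456),110,60,50,86))
print(fit(c,np.load('m_tray_1_0.npy'),(605,61.4,.152),110,60,14,50))
print(rows([603,-83.5,197],3.14-.46))
E
```

```text
(array([605.333, -82.389,  -0.449]), np.float64(-0.9301350468307559))
(array([608.071,  63.255,   0.154]), np.float64(-0.9341539890837302))
(array([-125.105,  138.045,    1.174]), array([ 0.001, -0.002,  0.441]))
```

```bash
python3 -m jog '[[-32,34.5,0,0,0,0],[-32,34.5,0,0,0,0],[-32,34.5,0,0,0,0],[-31,34.5,0,0,0,0],[0,0,20,0,0,0.142],[0,0,20,0,0,0.142],[0,0,20,0,0,0.142],[0,0,0,0,0,0],[0,0,0,0,0,0]]' 100
python3 - <<'E'
from h import *
print(rows([604.5,-83,71],np.pi-.452))
bot.capture('top');c=cam('top')
r=bot.outline_of('crate','top')[0];print(r['p'],r['mask'].sum())
for wb in (0,):
  print(fit(c,r['mask'],(467,-338,-.217),232,162,76,83),fit(c,r['mask'],(467,-338,-.217),232,162,0,83))
im=bot.capture('top')
E
```

```text
time: 8.35
tool_pos: [605.3, -83.8, 139.0]
tcp_rot: [3.142, -0.001, 2.7]
contact_force: [-0.7, 0.8, 0.8]
grip_width: 91.2
finger_force: 0.0
(array([ 1.032,  0.325, 68.037]), array([ 0.   , -0.001,  0.011]))
0.9 6493
(array([ 469.953, -334.856,   -0.221]), np.float64(-0.9600426414878833)) (array([ 469.612, -339.798,   -0.214]), np.float64(-0.9355849770332343))
```

```bash
python3 -m jog '[[1,0,30,0,0,0.01],[0,0,28,0,0,0],[0,0,10,0,0,0],[0,0,0,0,0,0]]' 100
python3 -m jog '[[0,0,0,0,0,0],[0,0,0,0,0,0],[0,0,0,0,0,0],[0,0,0,0,0,0],[0,0,0,0,0,0],[0,0,0,0,0,0],[0,0,0,0,0,0]]' 0
```

```text
time: 8.9
tool_pos: [604.1, -84.4, 70.1]
tcp_rot: [-3.141, -0.002, 2.686]
contact_force: [-0.0, -0.3, 0.6]
grip_width: 92.0
finger_force: 0.0
time: 9.6
tool_pos: [604.9, -84.5, 71.3]
tcp_rot: [3.141, 0.001, 2.685]
contact_force: [-1.3, 0.0, 5.1]
grip_width: 59.7
finger_force: 30.0
```

```bash
python3 -m jog '[[0,0,-10,0,0,0],[0,0,-25,0,0,0],[0,0,-40,0,0,0],[0,0,-30,0,0,0.08],[0,0,0,0,0,0.13],[0,0,0,0,0,0.14],[0,0,0,0,0,0.14],[0,0,0,0,0,0.14],[0,0,0,0,0,0.14],[0,0,0,0,0,0.14],[0,0,0,0,0,0.14],[0,0,0,0,0,0.14]]' 0
python3 -m jog '[[-15,-2,0,0,0,0.14],[-30,-4,0,0,0,0],[-36,-4,0,0,0,0],[-36,-4,0,0,0,0],[-36,-4,0,0,0,0],[-36,-4,0,0,0,0],[-36,-4,0,0,0,0],[-25,-4,0,0,0,0],[-15,-2,0,0,0,0],[0,0,0,0,0,0],[0,0,0,0,0,0]]' 0
python3 - <<'E'
from h import *
print(rows([512.9,-347.2,25],1.353))
im=bot.capture('wrist');cv2.imwrite('pics/w2.png',im[:,:,::-1])
E
```

```text
time: 10.8
tool_pos: [604.3, -84.4, 175.7]
tcp_rot: [-3.141, -0.0, 1.489]
contact_force: [-1.0, -0.2, -1.9]
grip_width: 59.9
finger_force: 29.9
time: 11.9
tool_pos: [518.8, -336.3, 175.6]
tcp_rot: [-3.141, -0.001, 1.355]
contact_force: [-0.2, 0.7, -1.5]
grip_width: 59.6
finger_force: 29.9
(array([-12.085,  -3.321, 150.547]), array([-0.   , -0.001,  0.002]))
```

View pics/w2.png

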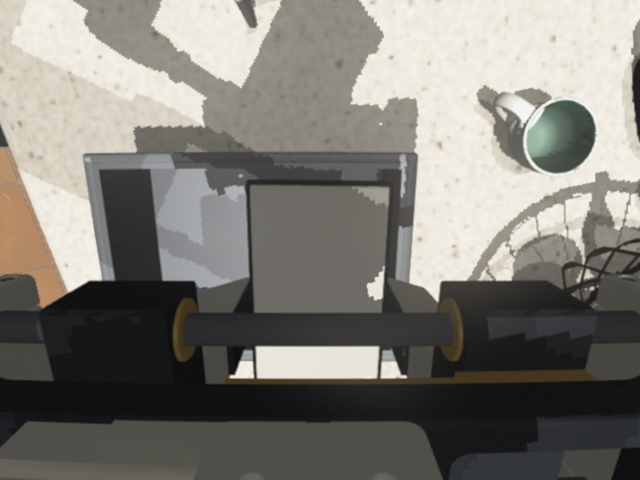

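The wrist view shows the tray held square over the crate. The crate's near rim corners are at (84,155) and (417,154), and the tray's lid end runs from (248,182) to (390,185). I'll check the crate pose and the offset in the grip.

```bash
python3 - <<'E'
from h import *
o=bot.get_obs();c=cam('wrist',o)
P=p2w(c,[(84,155),(417,154)],83);print(P,np.linalg.norm(P[0]-P[1]))
a=-.218;d=P[1]-P[0];print('yaw',np.arctan2(d[1],d[0]))
print('centre',P.mean(0)[:2]-81*np.array([-np.sin(a),np.cos(a)]))
L=p2w(c,[(248,182),(390,185)],191);print(L)
R=Ro.from_euler('xyz',o['tcp_rot']).inv();print(R.apply(L-o['tool_pos']))
E
```

```text
[[ 375.39  -236.307   83.   ]
 [ 597.824 -285.349   83.   ]] 227.77576785242908
yaw -0.217003964267702
centre [ 469.088 -339.911]
[[ 503.9   -274.128  191.   ]
 [ 557.789 -287.122  191.   ]]
[[ 57.049 -27.912 -15.315]
 [ 55.859  27.509 -15.334]]
```

```bash
python3 -m jog '[[-14,-3,20,0,0,0],[0,0,35,0,0,0],[0,0,35,0,0,0],[0,0,30,0,0,0],[0,0,18,0,0,0],[0,0,7,0,0,0],[0,0,2,0,0,0],[0,0,0,0,0,0],[0,0,0,0,0,0]]' 0
```

```text
time: 12.85
tool_pos: [513.5, -350.4, 30.1]
tcp_rot: [3.139, 0.001, 1.355]
contact_force: [-0.2, 0.1, -1.5]
grip_width: 59.4
finger_force: 29.9
```

```bash
python3 -m jog '[[0,0,2,0,0,0],[0,0,1,0,0,0],[0,0,1,0,0,0],[0,0,0,0,0,0]]' 0; python3 -m jog '[[0,0,1,0,0,0],[0,0,0,0,0,0]]' 0
```

```text
time: 13.25
tool_pos: [512.8, -350.2, 25.3]
tcp_rot: [3.141, 0.0, 1.355]
contact_force: [-2.2, 1.2, 3.2]
grip_width: 59.8
finger_force: 30.0
time: 13.45
tool_pos: [512.8, -350.2, 25.3]
tcp_rot: [3.141, 0.0, 1.355]
contact_force: [-2.4, 3.4, 10.5]
grip_width: 59.7
finger_force: 30.0
```

```bash
python3 -m jog '[[0,0,-1,0,0,0],[0,0,0,0,0,0],[0,0,0,0,0,0],[0,0,-10,0,0,0],[0,0,-30,0,0,0],[0,0,-40,0,0,0],[0,0,-40,0,0,0]]' 74
python3 -m jog '[[20,2,-25,0,0,-0.14],[36,8,0,0,0,-0.14],[36,8,0,0,0,-0.14],[36,8,0,0,0,-0.14],[36,8,0,0,0,-0.14],[0,0,0,0,0,-0.14],[0,0,0,0,0,-0.14],[0,0,0,0,0,-0.14],[0,0,0,0,0,-0.14],[0,0,0,0,0,-0.14],[0,0,0,0,0,0]]' 100
python3 - <<'E'
from h import *
im=bot.capture('top');c=cam('top')
for i,r in enumerate(bot.outline_of('tray_1','top')[:4]):
    u,v=r['pixel'];print(round(r['p'],2),r['pixel'],r['mask'].sum())
    if r['p']<.3:continue
    if v>262: print(fit(c,r['mask'],(513,-350,-.218+np.pi/2),110,60,4,40))
    elif u>322: print(fit(c,r['mask'],(600,-80,-.05),110,60,14,50))
    else: print(fit(c,r['mask'],(608,63,.154),110,60,14,50))
cv2.imwrite('pics/t4c.png',cv2.resize(im[195:345,245:495,::-1],None,fx=3.2,fy=3.2,interpolation=3))
E
```

```text
time: 14.15
tool_pos: [512.4, -349.9, 146.2]
tcp_rot: [-3.141, -0.0, 1.355]
contact_force: [0.5, -0.0, 0.4]
grip_width: 68.0
finger_force: 0.0
time: 15.25
tool_pos: [531.3, -185.8, 170.3]
tcp_rot: [3.142, 0.001, 2.756]
contact_force: [-0.5, 0.2, -0.7]
grip_width: 91.8
finger_force: 0.0
0.78 [465.6, 276.0] 324
(array([ 497.373, -366.618,    1.873]), np.float64(-0.29062429569528964))
0.72 [344.3, 235.1] 1029
(array([604.601, -70.3  ,  -0.154]), np.float64(-0.9348001382329225))
0.71 [296.1, 229.5] 986
(array([609.709,  64.016,   0.143]), np.float64(-0.920537540169442))
```

View pics/t4c.png

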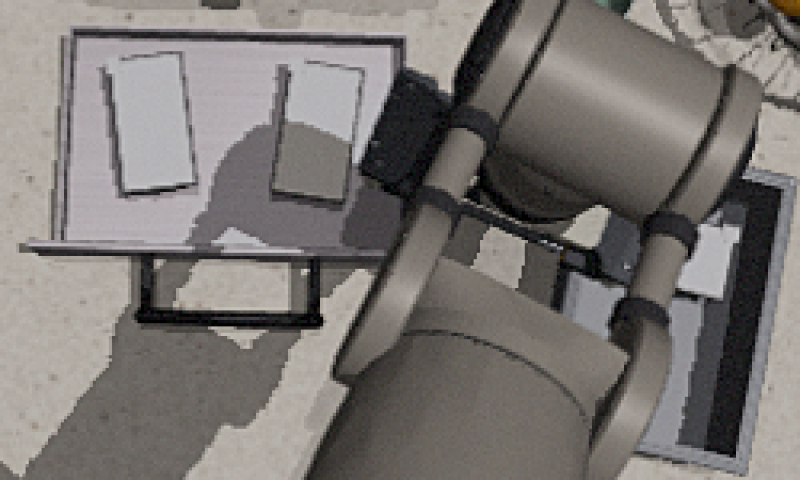

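Tray_1 is now fully visible (lid corners in the crop about (288,62), (363,70), (348,198), (275,190)), and the first tray stands at the far end of the crate. Next I'll grasp tray_1 with the opening cut to about 74 mm to clear the drawer wall.

```bash
python3 - <<'E'
from h import *
c=cam('top')
S=lambda q:[(245+(u+.5)/3.2-.5,195+(v+.5)/3.2-.5) for u,v in q]
P=p2w(c,S([(288,62),(363,70),(348,198),(275,190)]),50);v=P[1]+P[0]-P[2]-P[3];print(P.mean(0),np.arctan2(v[1],v[0]))
print(p2w(c,S([(403,100),(390,100)]),45))
print(rows([604,-71,35],np.pi-.154))
E
```

```text
[601.276 -70.577  50.   ] -0.09554738399330773
[[ 627.584 -138.014   45.   ]
 [ 627.363 -127.613   45.   ]]
(array([-23.484, 133.837, 135.092]), array([ 0.   ,  0.   , -0.237]))
```

```bash
python3 -m jog '[[-5,28,0,0,0,0],[-6,35,0,0,0,0],[-6,35,0,0,0,0],[-6,36,0,0,0,0],[0,0,25,0,0,-0.115],[0,0,25,0,0,-0.115],[0,0,20,0,0,0],[0,0,0,0,0,0],[0,0,0,0,0,0]]' 80
python3 - <<'E'
from h import *
print(rows([604,-71,35],np.pi-.148))
E
```

```text
time: 16.25
tool_pos: [603.2, -70.5, 100.1]
tcp_rot: [3.141, -0.0, 2.983]
contact_force: [-0.3, -0.4, -0.4]
grip_width: 73.3
finger_force: 0.0
(array([-0.831, -0.427, 65.127]), array([ 0.   , -0.   , -0.011]))
```

```bash
python3 -m jog '[[-1,0,25,0,0,-0.01],[0,0,20,0,0,0],[0,0,12,0,0,0],[0,0,6,0,0,0],[0,0,2,0,0,0],[0,0,0,0,0,0]]' 80
python3 -m jog '[[0,0,0,0,0,0],[0,0,0,0,0,0],[0,0,0,0,0,0],[0,0,0,0,0,0],[0,0,0,0,0,0]]' 0
```

```text
time: 16.85
tool_pos: [604.6, -70.7, 35.5]
tcp_rot: [-3.142, 0.001, 2.994]
contact_force: [0.3, 0.6, 0.4]
grip_width: 73.4
finger_force: 0.0
time: 17.35
tool_pos: [604.5, -70.6, 35.4]
tcp_rot: [-3.141, 0.001, 2.995]
contact_force: [-0.8, -1.3, 6.3]
grip_width: 59.9
finger_force: 30.0
```

```bash
python3 -m jog '[[0,0,-10,0,0,0],[0,0,-25,0,0,0],[0,0,-40,0,0,0],[0,0,-40,0,0,0.08],[0,0,-25,0,0,0.14],[0,0,0,0,0,0.14],[0,0,0,0,0,0.14],[0,0,0,0,0,0.14],[0,0,0,0,0,0.14],[0,0,0,0,0,0.14],[0,0,0,0,0,0.14],[0,0,0,0,0,0.14]]' 0
python3 -m jog '[[0,0,0,0,0,0.14],[0,0,0,0,0,0.14],[-15,-6,0,0,0,0.14],[-30,-12,0,0,0,0.02],[-36,-15,0,0,0,0],[-36,-15,0,0,0,0],[-36,-15,0,0,0,0],[-36,-15,0,0,0,0],[-36,-15,0,0,0,0],[-36,-15,0,0,0,0],[-25,-10,0,0,0,0],[0,0,0,0,0,0]]' 0
python3 -m jog '[[0,0,0,0,0,0],[0,0,0,0,0,0]]' 0
python3 - <<'E'
from h import *
print(rows([425.1,-329.8,25],1.353))
im=bot.capture('wrist');cv2.imwrite('pics/w3.png',im[:,:,::-1])
E
```

```text
time: 18.55
tool_pos: [603.7, -70.4, 174.7]
tcp_rot: [-3.141, -0.001, 1.789]
contact_force: [0.5, -0.1, -1.9]
grip_width: 59.6
finger_force: 30.0
time: 19.75
tool_pos: [428.3, -328.7, 174.8]
tcp_rot: [-3.141, 0.001, 1.351]
contact_force: [-0.3, -0.2, -1.1]
grip_width: 59.7
finger_force: 30.0
time: 19.95
tool_pos: [430.7, -325.3, 174.7]
tcp_rot: [-3.141, -0.001, 1.356]
contact_force: [0.1, 0.6, -1.2]
grip_width: 59.8
finger_force: 30.0
(array([ -5.671,  -4.483, 149.711]), array([-0.   , -0.001,  0.003]))
```

View pics/w3.png

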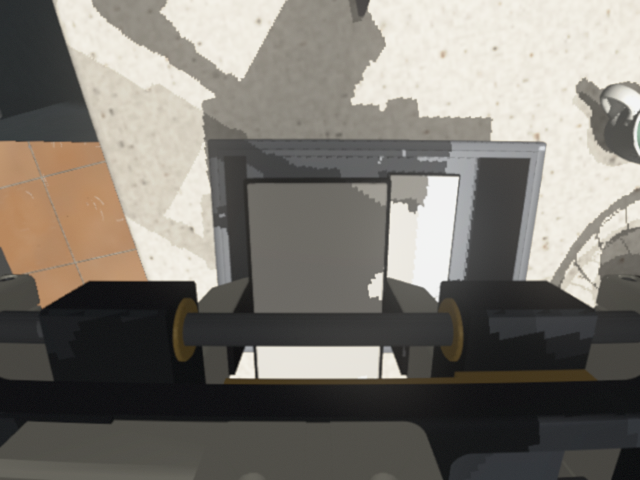

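The held tray is square (lid end (248,180)–(389,180)). The first tray's lid shows beyond it, right corner (460,176), and the crate rim corners are at (208,141) and (545,144).

```bash
python3 - <<'E'
from h import *
o=bot.get_obs();c=cam('wrist',o)
P=p2w(c,[(208,141),(545,144)],83);a=-.217;R2=np.array([[np.cos(a),np.sin(a)],[-np.sin(a),np.cos(a)]])
C=P.mean(0)[:2]-81*np.array([-np.sin(a),np.cos(a)]);print(C,np.linalg.norm(P[0]-P[1]))
print('corner placed in crate',R2@(p2w(c,[(460,176)],40)[0,:2]-[469,-339.5]))
L=p2w(c,[(248,181),(389,181)],190);print(Ro.from_euler('xyz',o['tcp_rot']).inv().apply(L-o['tool_pos']))
E
```

```text
[ 467.814 -340.341] 227.49546334879844
corner placed in crate [73.029 54.41 ]
[[ 57.432 -27.903 -15.266]
 [ 57.402  27.056 -15.27 ]]
```

```bash
python3 -m jog '[[-7,-4.5,20,0,0,0],[0,0,35,0,0,0],[0,0,35,0,0,0],[0,0,30,0,0,0],[0,0,18,0,0,0],[0,0,6,0,0,0],[0,0,2,0,0,0],[0,0,0,0,0,0],[0,0,0,0,0,0]]' 0;python3 -m jog '[[0,0,1,0,0,0],[0,0,1,0,0,0],[0,0,0,0,0,0]]' 0
```

```text
time: 20.9
tool_pos: [425.1, -332.5, 29.9]
tcp_rot: [3.14, 0.001, 1.355]
contact_force: [0.8, -0.6, -1.3]
grip_width: 59.6
finger_force: 30.0
time: 21.2
tool_pos: [424.4, -332.2, 26.9]
tcp_rot: [3.141, 0.0, 1.355]
contact_force: [-0.2, -0.2, -1.4]
grip_width: 59.4
finger_force: 30.0
```

```bash
python3 -m jog '[[0,0,1,0,0,0],[0,0,1,0,0,0],[0,0,0,0,0,0]]' 0
```

```text
time: 21.5
tool_pos: [424.5, -332.2, 25.5]
tcp_rot: [3.141, 0.0, 1.355]
contact_force: [-1.5, 1.4, 6.9]
grip_width: 59.7
finger_force: 30.0
```

```bash
python3 -m jog '[[0,0,-1,0,0,0],[0,0,0,0,0,0],[0,0,0,0,0,0],[0,0,-10,0,0,0],[0,0,-30,0,0,0],[0,0,-40,0,0,0],[0,0,-40,0,0,0]]' 74
python3 -m jog '[[20,4,-20,0,0,0],[36,8,0,0,0,0],[37,8,0,0,0,0],[37,8,0,0,0,0],[37,8,0,0,0,0],[37,8,0,0,0,0],[37,8,0,0,0,0],[37,8,0,0,0,0],[37,8,0,0,0,0],[37,8,0,0,0,0],[37,8,0,0,0,0],[36,10,0,0,0,0]]' 78
python3 -m jog '[[0,0,0,0,0,-0.14],[0,0,0,0,0,-0.14],[0,0,0,0,0,-0.14],[0,0,0,0,0,-0.14],[0,0,0,0,0,-0.14],[0,0,0,0,0,-0.14],[0,0,0,0,0,-0.14],[0,0,0,0,0,-0.14],[0,0,0,0,0,-0.14],[0,0,0,0,0,-0.14],[0,0,0,0,0,-0.14],[0,0,0,0,0,-0.14]]' 80
python3 -m jog '[[0,0,0,0,0,-0.14],[0,0,0,0,0,-0.115],[0,0,0,0,0,0],[0,0,0,0,0,0]]' 80
python3 - <<'E'
from h import *
print(rows([608.5,63.5,35],np.pi+.15))
im=bot.capture('top');c=cam('top')
for i,r in enumerate(bot.outline_of('tray_1','top')[:4]):
    u,v=r['pixel'];print(round(r['p'],2),r['pixel'],r['mask'].sum())
    if r['p']<.3:continue
    if v>262: print(fit(c,r['mask'],(513 if v<287 else 425,-340,-.218+np.pi/2),110,60,4,40))
r=bot.outline_of('crate','top')[0];print(fit(c,r['mask'],(469,-338,-.217),232,162,76,83))
E
```

```text
time: 22.2
tool_pos: [424.1, -331.8, 147.4]
tcp_rot: [-3.141, -0.0, 1.355]
contact_force: [0.7, -0.5, 0.2]
grip_width: 67.8
finger_force: 0.0
time: 23.4
tool_pos: [607.6, 64.5, 166.5]
tcp_rot: [3.141, -0.0, 1.355]
contact_force: [0.2, -0.5, -0.5]
grip_width: 71.5
finger_force: 0.0
time: 24.6
tool_pos: [607.2, 62.9, 166.4]
tcp_rot: [3.141, 0.0, 3.041]
contact_force: [-0.4, -0.2, 1.0]
grip_width: 73.6
finger_force: 0.0
time: 25.0
tool_pos: [607.3, 62.9, 166.1]
tcp_rot: [3.142, 0.0, -2.996]
contact_force: [0.2, -0.0, 1.2]
grip_width: 73.5
finger_force: 0.0
(array([ -1.277,   0.392, 131.088]), array([ 0.   ,  0.   , -0.005]))
0.86 [452.5, 269.8] 1024
(array([ 514.124, -350.233,    1.359]), np.float64(-0.8799870953866007))
0.64 [288.0, 234.9] 192
0.6 [445.9, 305.1] 1033
(array([ 425.359, -330.209,    1.365]), np.float64(-0.8872043010752688))
(array([ 469.487, -335.207,   -0.224]), np.float64(-0.6647789601987717))
```

```bash
python3 -m jog '[[-1,0.4,25,0,0,0],[0,0,35,0,0,0],[0,0,30,0,0,0],[0,0,20,0,0,0],[0,0,12,0,0,0],[0,0,6,0,0,0],[0,0,3,0,0,0],[0,0,0,0,0,0]]' 80
python3 -m jog '[[0,0,0,0,0,0],[0,0,0,0,0,0],[0,0,0,0,0,0],[0,0,0,0,0,0],[0,0,0,0,0,0]]' 0
```

```text
time: 25.95
tool_pos: [608.7, 63.4, 35.3]
tcp_rot: [-3.141, 0.001, -2.994]
contact_force: [-0.2, -0.1, 0.1]
grip_width: 73.4
finger_force: 0.0
time: 26.45
tool_pos: [608.8, 63.3, 35.6]
tcp_rot: [-3.141, 0.002, -2.993]
contact_force: [-1.0, -1.0, 5.5]
grip_width: 59.6
finger_force: 30.0
```

```bash
python3 -m jog '[[0,0,-10,0,0,0],[0,0,-25,0,0,0],[0,0,-40,0,0,0],[0,0,-40,0,0,0.115],[0,0,-25,0,0,0.14],[0,0,0,0,0,0.14],[0,0,0,0,0,0.14],[0,0,0,0,0,0.14],[0,0,0,0,0,0.14],[0,0,0,0,0,0.14],[0,0,0,0,0,0.14],[0,0,0,0,0,0.14]]' 0
python3 -m jog '[[0,0,0,0,0,0.14],[0,0,0,0,0,0.14],[0,0,0,0,0,0.14],[0,0,0,0,0,0.14],[0,0,0,0,0,0.14],[-15,-4,0,0,0,0],[-30,-7,0,0,0,0],[-38,-8,0,0,0,0],[-38,-8,0,0,0,0],[-38,-8,0,0,0,0],[-38,-8,0,0,0,0],[-38,-8,0,0,0,0]]' 0
python3 -m jog '[[-38,-8,0,0,0,0],[-38,-8,0,0,0,0],[-38,-8,0,0,0,0],[-30,-8,0,0,0,0],[-25,-6,0,0,0,0],[-15,-4,0,0,0,0],[0,0,0,0,0,0],[0,0,0,0,0,0],[0,0,0,0,0,0]]' 0
python3 - <<'E'
from h import *
print(rows([424.8,-331.5,61],1.354))
o=bot.get_obs();im=bot.capture('wrist');cv2.imwrite('pics/w4.png',im[:,:,::-1])
E
```

```text
time: 27.65
tool_pos: [607.8, 63.6, 174.8]
tcp_rot: [-3.141, -0.001, 2.049]
contact_force: [0.2, 0.0, -1.2]
grip_width: 60.0
finger_force: 30.0
time: 28.85
tool_pos: [506.4, -156.8, 174.9]
tcp_rot: [-3.141, -0.0, 1.358]
contact_force: [0.4, -0.0, -1.6]
grip_width: 59.5
finger_force: 30.0
time: 29.75
tool_pos: [427.9, -324.9, 174.7]
tcp_rot: [-3.141, -0.001, 1.356]
contact_force: [0.3, -0.1, -1.8]
grip_width: 59.4
finger_force: 30.0
(array([ -7.174,  -1.612, 113.698]), array([-0.   , -0.001,  0.002]))
```

View pics/w4.png

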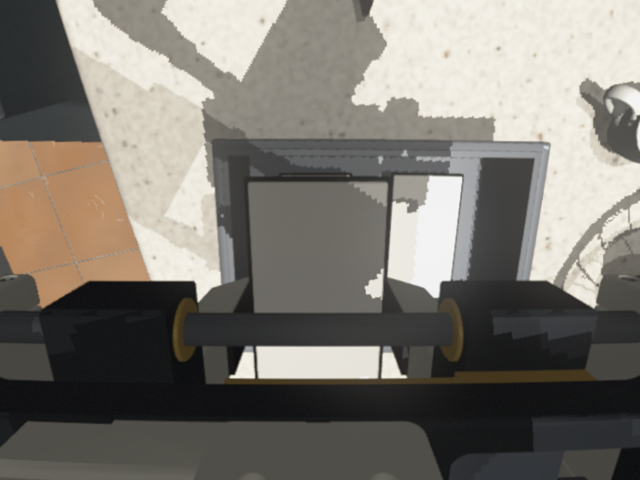

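The third tray is held square (lid end (248,179)–(388,180)) above the near tray, with the same in-grip offset as before. Lowering onto it.

```bash
python3 -m jog '[[-7,-1.6,20,0,0,0],[0,0,30,0,0,0],[0,0,30,0,0,0],[0,0,20,0,0,0],[0,0,7,0,0,0],[0,0,3,0,0,0],[0,0,1,0,0,0],[0,0,1,0,0,0],[0,0,0,0,0,0]]' 0;python3 -m jog '[[0,0,1,0,0,0],[0,0,0,0,0,0]]' 0
```

```text
time: 30.7
tool_pos: [424.9, -332.7, 63.5]
tcp_rot: [3.14, 0.001, 1.355]
contact_force: [0.5, -0.0, -1.2]
grip_width: 59.9
finger_force: 30.0
time: 30.9
tool_pos: [424.6, -332.5, 62.0]
tcp_rot: [3.141, 0.0, 1.355]
contact_force: [0.3, 0.1, -1.3]
grip_width: 59.4
finger_force: 30.0
```

```bash
python3 -m jog '[[0,0,1,0,0,0],[0,0,0,0,0,0]]' 0;python3 -m jog '[[0,0,0.5,0,0,0],[0,0,0,0,0,0]]' 0
```

```text
time: 31.1
tool_pos: [424.6, -332.5, 61.6]
tcp_rot: [3.141, 0.0, 1.355]
contact_force: [-1.0, 1.8, 6.6]
grip_width: 59.7
finger_force: 30.0
time: 31.3
tool_pos: [424.7, -332.5, 61.6]
tcp_rot: [3.141, 0.001, 1.355]
contact_force: [-1.9, 1.9, 11.3]
grip_width: 59.8
finger_force: 30.0
```

```bash
python3 -m jog '[[0,0,-1,0,0,0],[0,0,0,0,0,0],[0,0,0,0,0,0],[0,0,-10,0,0,0],[0,0,-30,0,0,0],[0,0,-40,0,0,0],[0,0,-30,0,0,0]]' 74
python3 -m jog '[[20,-1,0,0,0,0],[35,-2,0,0,0,0],[35,-2,0,0,0,0],[35,-2,0,0,0,0],[35,-2,0,0,0,0],[35,-2,0,0,0,0],[35,-2,0,0,0,0],[35,-2,0,0,0,0],[35,-2,0,0,0,0],[35,0,0,0,0,0]]' 0
python3 -m jog '[[0,0,0,0,0,-0.14],[0,0,0,0,0,-0.14],[0,0,0,0,0,-0.14],[0,0,0,0,0,-0.14],[0,0,0,0,0,-0.14],[0,0,0,0,0,-0.14],[0,0,0,0,0,-0.14],[0,0,0,0,0,-0.14],[0,0,0,0,0,-0.14],[0,0,0,0,0,-0.14],[0,0,0,0,0,-0.14],[0,0,0,0,0,-0.14]]' 0
python3 -m jog '[[0,0,0,0,0,-0.084],[0,0,20,0,0,0],[0,0,20,0,0,0],[0,0,0,0,0,0],[0,0,0,0,0,0]]' 0
python3 - <<'E'
from h import *
print(rows([481,1,30],3.119))
im=bot.capture('top');c=cam('top')
for i,r in enumerate(bot.outline_of('tray_1','top')[:4]):
    u,v=r['pixel'];print(round(r['p'],2),r['pixel'],r['mask'].sum())
cv2.imwrite('pics/t5c.png',cv2.resize(im[195:345,245:495,::-1],None,fx=3.2,fy=3.2,interpolation=3))
print(w2p(c,[(453,66,50),(453,-64,50)]))
E
```

```text
time: 32.0
tool_pos: [424.8, -332.7, 173.8]
tcp_rot: [3.14, 0.001, 1.355]
contact_force: [0.7, -0.0, 0.1]
grip_width: 67.6
finger_force: 0.0
time: 33.0
tool_pos: [479.7, -0.1, 171.9]
tcp_rot: [3.141, -0.0, 1.355]
contact_force: [0.3, -0.0, 0.7]
grip_width: 0.5
finger_force: 0.0
time: 34.2
tool_pos: [479.8, -1.6, 171.8]
tcp_rot: [3.142, 0.001, 3.041]
contact_force: [0.7, 0.4, -0.1]
grip_width: 0.4
finger_force: 0.0
time: 34.7
tool_pos: [479.9, -1.6, 131.8]
tcp_rot: [3.142, 0.0, 3.119]
contact_force: [0.0, -0.0, 0.3]
grip_width: 0.5
finger_force: 0.0
(array([ -1.077,   2.571, 101.816]), array([ 0.,  0., -0.]))
0.69 [452.0, 305.5] 1150
0.63 [451.3, 269.5] 997
[[288.322 292.757]
 [340.82  293.921]]
```

View pics/t5c.png

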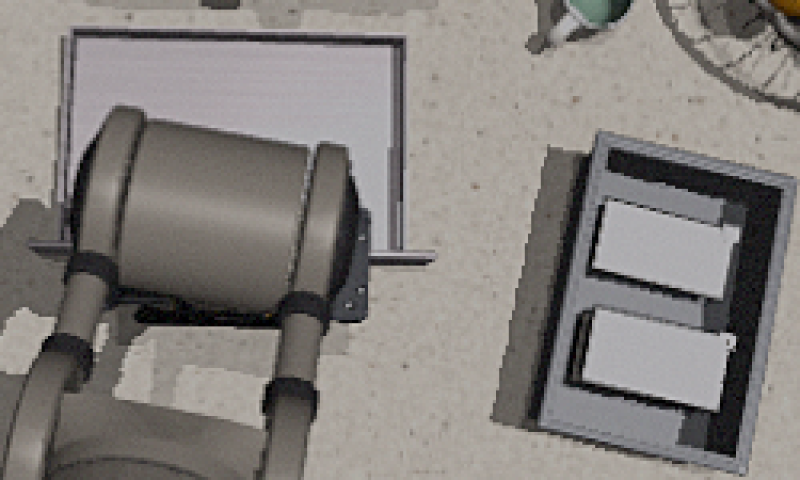

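Trays stand as wanted: far tray at (665,248), stacked pair at (655,358) in the crop. The drawer is empty and the fingers are above the gap. Now lowering into the gap and pushing the drawer home.

```bash
python3 -m jog '[[0,2.5,30,0,0,0],[0,0,40,0,0,0],[0,0,25,0,0,0],[0,0,7,0,0,0],[-4,0,0,0,0,0],[-4,0,0,0,0,0],[-6,0,0,0,0,0],[-10,0,0,0,0,0],[-14,0,0,0,0,0],[-16,0,0,0,0,0],[-16,0,0,0,0,0],[-16,0,0,0,0,0]]' 0
python3 -m jog '[[-16,0,0,0,0,0],[-16,0,0,0,0,0],[-14,0,0,0,0,0],[-10,0,0,0,0,0],[-8,0,0,0,0,0],[-5,0,0,0,0,0],[-3,0,0,0,0,0],[0,0,0,0,0,0],[0,0,0,0,0,0]]' 0
```

```text
time: 36.0
tool_pos: [566.9, -0.6, 29.8]
tcp_rot: [3.141, 0.0, 3.119]
contact_force: [-2.6, 2.5, 1.6]
grip_width: 0.2
finger_force: 1.5
time: 36.9
tool_pos: [638.0, -2.9, 29.4]
tcp_rot: [-3.141, 0.001, 3.119]
contact_force: [-0.7, -1.1, -0.0]
grip_width: 0.7
finger_force: 0.0
```

```bash
python3 -m jog '[[-3,0,0,0,0,0],[-3,0,0,0,0,0],[-3,0,0,0,0,0],[0,0,0,0,0,0]]' 0;python3 -m jog '[[-2,0,0,0,0,0],[-2,0,0,0,0,0],[0,0,0,0,0,0]]' 0
```

```text
time: 37.3
tool_pos: [647.4, -2.9, 29.3]
tcp_rot: [3.142, 0.001, 3.119]
contact_force: [0.8, -0.1, -0.3]
grip_width: 0.6
finger_force: 0.0
time: 37.6
tool_pos: [649.6, -2.9, 29.2]
tcp_rot: [3.142, -0.003, 3.119]
contact_force: [-6.8, -0.3, 4.3]
grip_width: 0.3
finger_force: 3.2
```

```bash
python3 -m jog '[[-1,0,0,0,0,0],[-1,0,0,0,0,0],[0,0,0,0,0,0]]' 0;python3 -m jog '[[-2,0,0,0,0,0],[0,0,0,0,0,0]]' 0
```

```text
time: 37.9
tool_pos: [649.6, -2.9, 29.2]
tcp_rot: [3.142, -0.007, 3.119]
contact_force: [-13.8, -1.0, 10.2]
grip_width: 0.6
finger_force: 7.0
time: 38.1
tool_pos: [649.5, -2.9, 29.2]
tcp_rot: [3.142, -0.012, 3.12]
contact_force: [-21.9, -1.9, 15.2]
grip_width: 0.5
finger_force: 11.1
```

Hard stop: the drawer is home. Backing off and up without touching the bar, then checking.

```bash
python3 -m jog '[[10,0,0,0,0,0],[7,0,0,0,0,0],[0,0,0,0,0,0],[0,0,-20,0,0,0],[0,0,-40,0,0,0],[0,0,-45,0,0,0],[30,0,-45,0,0,0],[45,0,0,0,0,0],[45,0,0,0,0,0],[45,0,0,0,0,0],[0,0,0,0,0,0],[0,0,0,0,0,0]]' 0
python3 - <<'E'
from h import *
im=bot.capture('top');c=cam('top')
print(w2p(c,[(611,63,50),(611,-67,50)]))
for n in('mug','kettle','oil_bottle','crate'):
    for r in bot.outline_of(n,'top')[:1]: print(n,round(r['p'],2),r['pixel'],r['mask'].sum())
cv2.imwrite('pics/t6c.png',im[100:350,100:500,::-1])
E
```

```text
time: 39.3
tool_pos: [475.6, 1.0, 176.6]
tcp_rot: [-3.141, 0.002, 3.119]
contact_force: [0.5, 0.3, 0.2]
grip_width: 0.1
finger_force: 0.0
[[291.64  230.271]
 [342.843 231.312]]
mug 0.67 [431.2, 196.7] 459
kettle 0.55 [156.0, 280.6] 4899
oil_bottle 0.57 [195.9, 185.1] 1474
crate 0.78 [453.9, 286.4] 4317
```

View pics/t6c.png

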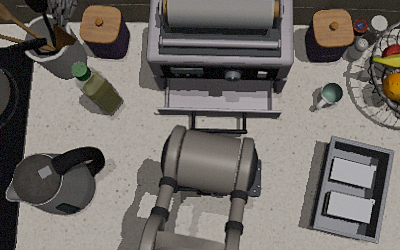

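The drawer's bar is at row ~230, where it should be when home. The trays lie flat in the crate, and the bystanders are where they were.

```bash
python3 -c "
from plant import bot
print(bot.close_job())"
```

```text
the job is handed in; nothing more can be done
None
```

I moved all three trays into the grey crate, two side by side and the third flat on the near one, pushed the drawer home to its stop, and handed the job in at about 39 s; the last top view showed the crate, kettle, oil bottle and mug where they stood.

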